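# Line up drone motors by size on the sorting rail

## Task

Line up the four drone motors by size on the rail's cork pads, one motor to a pad: the smallest on the pad next to the tall end plate, then each next larger one, so the largest ends up on the pad farthest from the plate. Stand each motor upright in the middle of its pad, set down rather than dropped, and leave the quadcopter where it is.

Things in the scene. Friction and masses are not known exactly. Their poses are not given: they have to be found in the camera images.
- motor_28: loose electric drone motor, the smallest of four: an upright dark steel cylinder 28 mm in diameter and 26 mm high with a thin copper band, a bright disc on top and a stub shaft (6 mm thick, 7 mm long) above that. Under 230 g. It starts standing on the table. Origin: centre of its underside; z up along its shaft. Round, so its yaw has no meaning.
- motor_36: loose electric drone motor, the second smallest of four: an upright dark steel cylinder 36 mm in diameter and 29 mm high with a thin copper band, a bright disc on top and a stub shaft (6 mm thick, 7 mm long) above that. Under 230 g. It starts standing on the table. Origin: centre of its underside; z up along its shaft. Round, so its yaw has no meaning.
- motor_45: loose electric drone motor, the second largest of four: an upright dark steel cylinder 45 mm in diameter and 33 mm high with a thin copper band, a bright disc on top and a stub shaft (6 mm thick, 7 mm long) above that. Under 230 g. It starts standing on the table. Origin: centre of its underside; z up along its shaft. Round, so its yaw has no meaning.
- motor_54: loose electric drone motor, the largest of four: an upright dark steel cylinder 54 mm in diameter and 37 mm high with a thin copper band, a bright disc on top and a stub shaft (6 mm thick, 7 mm long) above that. Under 320 g. It starts standing on the table. Origin: centre of its underside; z up along its shaft. Round, so its yaw has no meaning.
- pad_0: fixed round cork pad, 60 mm across, 3 mm thick, the first of four in a row at 80 mm spacing, counted from the robot's right (-y). The row lies on a fixed aluminium rail (410 x 85 mm, 12 mm high) across in front of the robot, slightly turned. Origin: centre of its underside, 12 mm above the table (pad top 15 mm above it); y runs along the rail to the robot's left, x across it.
- pad_1: fixed round cork pad, 60 mm across, 3 mm thick, the second of four in a row at 80 mm spacing, counted from the robot's right (-y). Origin: centre of its underside, 12 mm above the table (pad top 15 mm above it); y runs along the rail to the robot's left, x across it.
- pad_2: fixed round cork pad, 60 mm across, 3 mm thick, the third of four in a row at 80 mm spacing, counted from the robot's right (-y). Origin: centre of its underside, 12 mm above the table (pad top 15 mm above it); y runs along the rail to the robot's left, x across it.
- pad_3: fixed round cork pad, 60 mm across, 3 mm thick, the fourth of four in a row at 80 mm spacing, counted from the robot's right (-y). Origin: centre of its underside, 12 mm above the table (pad top 15 mm above it); y runs along the rail to the robot's left, x across it.
- end_plate: tall fixed aluminium plate standing across one end of the rail, left or right: 75 mm across the rail, 12 mm thick, 45 mm high, its top 57 mm above the table. The rail's other end has only a low strip, 6 mm high. Origin: centre of its underside, in line with the pads, 70 mm beyond the middle of the nearest one.
- drone: bystander: a grey quadcopter, about 0.25 m long and 0.24 m wide over its propellers, 70 mm high, 0.55 kg, standing loose on the table to the robot's left of the rail. Origin: centre of its underside, at table height.

How it is judged:
At the end, for the whole second after the job is handed in: The motors stand on the pads in order of diameter, smallest next to the tall end plate, largest farthest from it: each within 12 mm of its pad's centre, underside within 4 mm of the pad's top, upright within 0.1 rad, at rest (under 0.02 m/s), released (((horizontal distance between end_plate and pad_0 below 0.1 m and horizontal distance between motor_28 and pad_0 below 0.012 m and horizontal distance between motor_36 and pad_1 below 0.012 m and horizontal distance between motor_45 and pad_2 below 0.012 m and horizontal distance between motor_54 and pad_3 below 0.012 m) or (horizontal distance between end_plate and pad_3 below 0.1 m and horizontal distance between motor_28 and pad_3 below 0.012 m and horizontal distance between motor_36 and pad_2 below 0.012 m and horizontal distance between motor_45 and pad_1 below 0.012 m and horizontal distance between motor_54 and pad_0 below 0.012 m)) and height (world z) of motor_28 between 0.011 and 0.019 m and angle between each of motor_28, motor_36, motor_45, motor_54's own z axis and vertical below 0.1 rad and linear speed of each of motor_28, motor_36, motor_45, motor_54 below 0.02 m/s and height (world z) of motor_36 between 0.011 and 0.019 m and height (world z) of motor_45 between 0.011 and 0.019 m and height (world z) of motor_54 between 0.011 and 0.019 m); the robot touches nothing.
It fails at once if the quadcopter is shifted by more than 15 mm (distance of drone from where it was at the start of the episode above 0.015 m).
It fails at once if the 28 mm motor is dropped: it falls freely (more than about 25 mm) instead of being set down (linear speed of motor_28 above 0.7 m/s and contact force between motor_28 and anything else below 0.05 N).
It fails at once if the 36 mm motor is dropped: it falls freely (more than about 25 mm) instead of being set down (linear speed of motor_36 above 0.7 m/s and contact force between motor_36 and anything else below 0.05 N).
It fails at once if the 45 mm motor is dropped: it falls freely (more than about 25 mm) instead of being set down (linear speed of motor_45 above 0.7 m/s and contact force between motor_45 and anything else below 0.05 N).
It fails at once if the 54 mm motor is dropped: it falls freely (more than about 25 mm) instead of being set down (linear speed of motor_54 above 0.7 m/s and contact force between motor_54 and anything else below 0.05 N).
It also fails if it takes over 96 s, if anything falls off the work surface, if the arm or the gripper's body presses on something with over 40 N, if the wrist force passes 120 N, or if a joint passes its speed limit or range.

## Robot

A 6-joint arm with a two-finger parallel gripper is mounted at the origin on the work surface. World frame = base frame: x ahead of the robot, y to its left, z up, the work surface at z = 0. Lengths are in m, angles in rad, forces in N, time in s.
With the tool pointing down it reaches from about 0.3 to 0.875 m from the base axis. Payload 6.4 kg.
Tool frame: the origin (TCP) lies at the very end of the fingers, on their centre line; the grasp point (between the pads) lies tcp_to_grasp behind it (tcp_to_grasp is the distance from the TCP to the grasp point, in m); z points along the fingers, y is the direction in which the jaws open and shut (so a half turn about z gives the same grasp; the last joint's range is limited). The gripper opens to 85 mm and grips with 20 to 120 N. Pads are 22 mm wide; open, the fingers measure 114 mm over their backs; the gripper's body (76 mm by 85 mm) begins 54 mm behind the grasp point. The pads swing forward as they close: fully open they stand 13 mm farther back than shut.
Start: joints at [-0.206, 0.181, 1.607, -0, 1.354, -0.206], TCP at [0.575, 0, 0.231] pointing down, gripper open.
Joint ranges: [-2.99, 2.99], [-0.89, 2.07], [0.3, 2.58], [-1.14, 4.28], [0, 2.63], [-3.12, 3.12]. Speed limits (rad/s): [2.57, 2.57, 3.01, 3.14, 3.14, 3.14].

## Interface

Orientations are given as a unit quaternion [w, x, y, z].
In Python, from bench import get_obs, camera, hand_in, tcp_to_grasp gives the robot as it stands.
- The arm moves only by the shell command python3 -m inch 'ROWS' [OPENING]. ROWS is JSON, a list of rows, each an object with "delta_pos": the shift along the tool's x, y, z in cm, a list of three; "rotation": the turn, a rotation vector about the tool's x, y, z in rad, a list of three. In form: [{"delta_pos": [x, y, z], "rotation": [rx, ry, rz]}, ...]. A call has 1 to 10 rows; each row shifts and turns the commanded pose from where the row before left it, along the tool's axes as they then stand; what a row does not reach is not made up. A row lasts 1/10 s, in which the tool goes at most 50 mm and 8.59 degrees, less where a joint would pass 70% of its speed; a pose out of reach is approached as far as the arm can. A call is refused whole if a number of a shift passes 5 or a number of a turn 0.15, either way. A call with a gripper value outside its range is refused whole. OPENING is the finger opening in cm, from 0 to 8.54, set as the call begins (- or left out, the last holds). The fingers move at their own pace and stop on an object; the grip force is fixed at half the most. Time passes only in rows, so rows that do not move let the fingers close. It gives the time, the measured TCP pose, the force and the opening at its end, in the units of the state.
- get_obs(): the state, without advancing time (a new reading comes with each control period).
- camera(name): name is "scene" or "side" or "wrist"; returns a dict with "color" (384x512x3 uint8, red, green, blue), "vfov" (degrees; the focal length in pixels is half the picture's height over the tangent of half this angle, whatever the lens; pixels are square), "cx", "cy" (the principal point, pixels), "k1" (the pictures are not rectified: a ray, as slopes to the right and down, at radius r is drawn at 1 + k1 r^2 times it, then the intrinsics apply), "eye" and "orientation" of the camera in the world; the wrist camera has in their place "T_tool_cam" (4x4, takes a point from camera to tool coordinates, whose origin is the TCP and whose axes are the flange's). Camera axes: x right, y down, z forward; pixel columns grow to the right and rows downward; lengths in m; the calibration is good to about 2 mm. A picture is of the moment at which its call begins: read the wrist's pose just before it. There is no depth.
- hand_in(): hands the job in, once; it reports no verdict.
The state is a dict: "time_s": time; "q": joint angles; "dq": joint speeds; "joint_efforts": joint torques, N m; "eef_pos": TCP position; "eef_rot": TCP orientation; "wrist_force": force on the tool from outside, world axes, zero at the start; "torque": the same for the moment, N m; "opening": opening from 0.0 (shut) to 1.0 (fully open).
Only numpy, scipy, OpenCV 4.12 (cv2) and the standard library are available. Lean on these libraries where they do the work, as an engineer would, in place of code of your own. Each camera call takes 0.05 s, during which the arm holds its last target.

## Working session

There is one attempt and no reset: what is moved stays moved. The work goes in short steps, Python scripts to look and compute and a shell command to move; the robot and the scene stay as the last step left them, time stands still between calls to the robot, and variables do not carry over. Pictures are saved under pics/ and viewed, and the job is handed in when it is done.

```bash
ls; mkdir -p pics; python3 - <<'E'
from bench import *
import cv2
print(get_obs(), tcp_to_grasp)
for n in ("scene","side","wrist"):
    c=camera(n); cv2.imwrite(f"pics/{n}0.png",c["color"][:,:,::-1]); print(n,{k:v for k,v in c.items() if k!="color"})
E
```

```text
pics
{'time_s': 0.0, 'q': array([-2.06345324e-01,  1.81524418e-01,  1.60800233e+00, -1.25471005e-05,
        1.35381442e+00, -2.06282944e-01]), 'dq': array([ 0.00118217,  0.00063437, -0.00033272, -0.00022169,  0.00099904,
        0.00096427]), 'joint_efforts': array([ 3.41415571e-04, -4.44869328e+01, -3.51340663e+01, -2.51131587e-04,
        9.11703974e-03,  3.43231875e-05]), 'eef_pos': array([5.74446315e-01, 1.03351772e-04, 2.30396252e-01]), 'eef_rot': array([-7.28368617e-04,  7.07127606e-01,  7.07085415e-01, -4.83569594e-04]), 'wrist_force': array([ 0.45759085,  0.19006435, -0.50223939]), 'torque': array([ 0.00177568, -0.04044075,  0.05178005]), 'opening': 1.0004298013269755} 0.0187
scene {'vfov': 43.12636668385237, 'cx': 257.26458482941865, 'cy': 194.95703419665094, 'k1': -0.08745480442954426, 'eye': array([ 1.12136953, -0.45793324,  0.85434925]), 'orientation': array([-0.34598467,  0.84747476,  0.37395561, -0.14912526])}
side {'vfov': 54.12981154673694, 'cx': 258.50975683309986, 'cy': 189.37330122009573, 'k1': 0.009709440353393268, 'eye': array([ 0.49558161, -0.61604468,  0.78873853]), 'orientation': array([-0.37206545,  0.92769801, -0.02691633,  0.01480611])}
wrist {'vfov': 69.52466138464418, 'cx': 256.39944497851883, 'cy': 195.5807181246607, 'k1': 0.0017043970882314743, 'T_tool_cam': array([[ 2.47735796e-04, -9.55965041e-01, -2.93480458e-01,
         7.53872054e-02],
       [ 9.99999933e-01,  3.15670965e-04, -1.84116611e-04,
         3.29602527e-04],
       [ 2.68652303e-04, -2.93480393e-01,  9.55965055e-01,
        -1.41944267e-01],
       [ 0.00000000e+00,  0.00000000e+00,  0.00000000e+00,
         1.00000000e+00]])}
```

View pics/scene0.png

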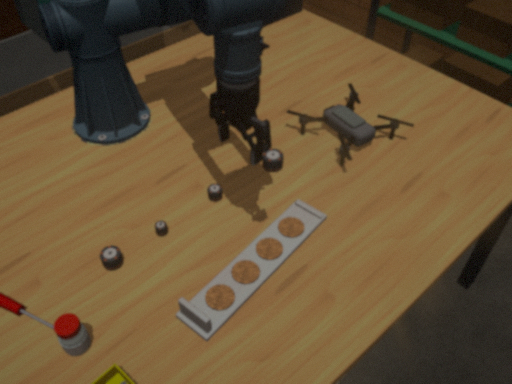

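View pics/side0.png

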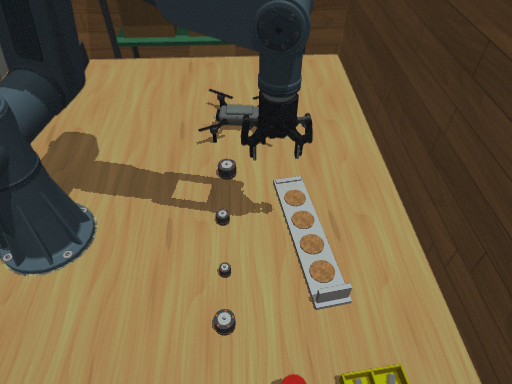

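View pics/wrist0.png

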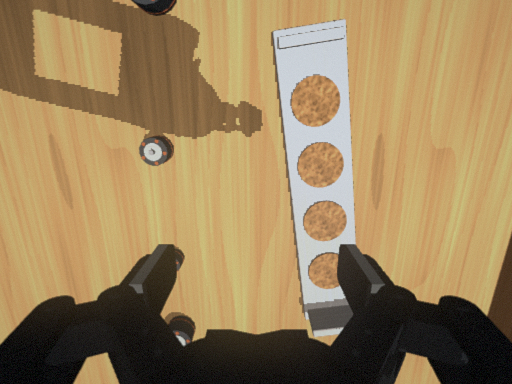

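The end plate is at the −y end (bottom of the wrist view), so pad_0 takes motor_28 and pad_3 takes motor_54. In side0 the motors sit at about (227,168), (222,216), (224,270) and (224,321). Next I measure them.

```bash
cat > h.py <<'E'
from bench import *
import numpy as np, cv2
from scipy.spatial.transform import Rotation as R
def q2R(q): return R.from_quat([q[1],q[2],q[3],q[0]]).as_matrix()
def grab(n):
    o=get_obs(); c=camera(n); h=c["color"].shape[0]
    f=h/2/np.tan(np.radians(c["vfov"])/2)
    if n=="wrist":
        T=np.eye(4);T[:3,:3]=q2R(o["eef_rot"]);T[:3,3]=o["eef_pos"];T=T@c["T_tool_cam"]
        Rc,e=T[:3,:3],T[:3,3]
    else: Rc,e=q2R(c["orientation"]),c["eye"]
    return dict(img=c["color"][:,:,::-1].copy(),f=f,cx=c["cx"],cy=c["cy"],k1=c["k1"],R=Rc,e=e,o=o)
def proj(C,P):
    p=(np.atleast_2d(P)-C["e"])@C["R"]; s=p[:,:2]/p[:,2:]
    s=s*(1+C["k1"]*(s**2).sum(1,keepdims=True)); return s*C["f"]+[C["cx"],C["cy"]]
def ray(C,uv,z):
    uv=np.atleast_2d(np.array(uv,float)); d=(uv-[C["cx"],C["cy"]])/C["f"]; s=d.copy()
    for _ in range(20): s=d/(1+C["k1"]*(s**2).sum(1,keepdims=True))
    w=np.c_[s,np.ones(len(s))]@C["R"].T
    return C["e"]+w*((z-C["e"][2])/w[:,2])[:,None]
def cork(C,amin=150):
    hsv=cv2.cvtColor(C["img"],cv2.COLOR_BGR2HSV)
    return hsv
E
python3 - <<'E'
from h import *
for n,(x,y,w,h) in dict(side=(170,140,190,210),scene=(90,130,250,210)).items():
    C=grab(n); cr=C["img"][y:y+h,x:x+w]; cv2.imwrite(f"pics/{n}1.png",cv2.resize(cr,None,fx=2.8,fy=2.8,interpolation=cv2.INTER_CUBIC))
E
```

```text
(no output)
```

View pics/side1.png

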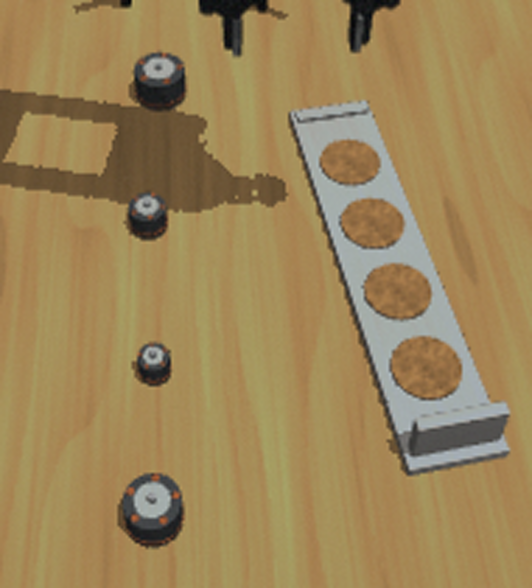

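View pics/scene1.png

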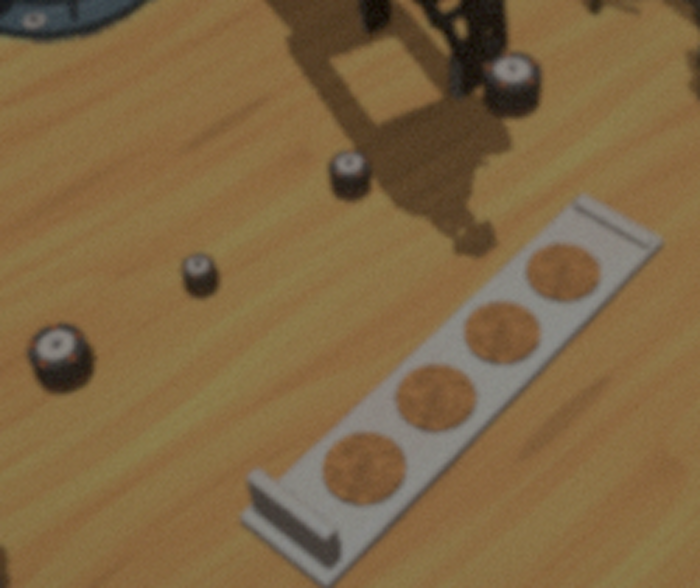

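```bash
cat >> h.py <<'E'
def pads(C):
    hsv=cv2.cvtColor(C["img"],cv2.COLOR_BGR2HSV)
    lab=cv2.cvtColor(C["img"],cv2.COLOR_BGR2LAB)
    return hsv,lab
def sil(C,x,y,d,h,n=48,z0=0):
    a=np.linspace(0,2*np.pi,n,endpoint=False); c=np.c_[x+d/2*np.cos(a),y+d/2*np.sin(a)]
    P=np.vstack([np.c_[c,np.full(n,z0)],np.c_[c,np.full(n,z0+h)]])
    return cv2.convexHull(proj(C,P).astype(np.float32))[:,0]
E
python3 - <<'E'
from h import *
sp=dict(side=[(226.4,164.6),(222.5,213.6),(224.6,266.8),(224.3,318.9)],scene=[(272.5,154.5),(214.6,187.5),(161,224.6),(110.5,253)])
D=[(.028,.026),(.036,.029),(.045,.033),(.054,.037)]
for n in sp:
    C=grab(n); hsv,lab=pads(C)
    for i,(u,v) in enumerate(sp[n]):
        roi=hsv[int(v)-20:int(v)+26,int(u)-20:int(u)+20]
        rb=C["img"][int(v)-20:int(v)+26,int(u)-20:int(u)+20].astype(int)
        br=((roi[:,:,1]<60)&(roi[:,:,2]>95)).astype(np.uint8)
        k,lb,st,ce=cv2.connectedComponentsWithStats(br)
        j=min(range(1,k),key=lambda j:np.hypot(*(ce[j]-20))-st[j,4]*.05)
        c=ce[j]+[int(u)-20,int(v)-20]
        # dark
        dk=(rb[:,:,2]<75)&(roi[:,:,2]<80)
        xs=np.where(dk[12:38].sum(0)>3)[0]
        rng=np.linalg.norm(ray(C,[c],.03)[0]-C["e"])
        print(n,i,"area",st[j,4],"disc dia mm",2000*np.sqrt(st[j,4]/np.pi)/C["f"]*rng,"bbox",st[j,:4],c,"pos",[ray(C,[c],h)[0,:2].round(4) for h in (.026,.029,.033,.037)])
    # pads
for n in ("side","scene","wrist"):
    C=grab(n); hsv,lab=pads(C)
    m=((hsv[:,:,1]>120)&(hsv[:,:,0]<16)).astype(np.uint8)
    m=cv2.morphologyEx(m,cv2.MORPH_CLOSE,np.ones((3,3)));m=cv2.morphologyEx(m,cv2.MORPH_OPEN,np.ones((5,5)))
    cv2.imwrite(f"pics/m_{n}.png",m*255)
    cs,_=cv2.findContours(m,cv2.RETR_EXTERNAL,cv2.CHAIN_APPROX_NONE)
    for c in cs:
        if cv2.contourArea(c)>200:
            e=cv2.fitEllipse(c); p=ray(C,c[:,0],.015); ctr=ray(C,[e[0]],.015)[0]
            (cx,cy),r=cv2.minEnclosingCircle(p[:,:2].astype(np.float32)*1000)
            print(n,np.round(e[0],1),ctr.round(4),"r",round(r,1))
E
```

```text
side 0 area 74 disc dia mm 29.15486858365514 bbox [15 16 12  8] [226.44594595 163.77027027] pos [array([0.4561, 0.223 ]), array([0.4563, 0.2197]), array([0.4565, 0.2153]), array([0.4567, 0.2109])]
side 1 area 48 disc dia mm 20.720814104727676 bbox [16 17  9  7] [222.08333333 213.        ] pos [array([0.4442, 0.0305]), array([0.4444, 0.028 ]), array([0.4446, 0.0246]), array([0.4449, 0.0212])]
side 2 area 39 disc dia mm 16.8541817651393 bbox [17 18  8  7] [224.1025641  266.56410256] pos [array([ 0.4499, -0.1339]), array([ 0.4501, -0.1358]), array([ 0.4503, -0.1384]), array([ 0.4505, -0.1409])]
side 3 area 145 disc dia mm 30.32360351320584 bbox [13 14 14 13] [223.7862069  318.13103448] pos [array([ 0.4495, -0.2599]), array([ 0.4497, -0.2613]), array([ 0.45  , -0.2632]), array([ 0.4502, -0.2651])]
scene 0 area 98 disc dia mm 28.942971557932662 bbox [14 16 14 10] [272.51020408 154.28571429] pos [array([0.4476, 0.2203]), array([0.4501, 0.2179]), array([0.4533, 0.2146]), array([0.4566, 0.2113])]
scene 1 area 59 disc dia mm 20.902824252896856 bbox [16 18 10  7] [214.18644068 187.81355932] po
[... 1003 characters left out ...]
 [0.6473 0.087  0.015 ] r 27.1
scene [258.2 178.2] [0.4805 0.1399 0.015 ] r 53.9
scene [47.7 88.1] [-0.2659 -0.0722  0.015 ] r 93.4
scene [186.   97.1] [0.0735 0.2178 0.015 ] r 243.0
scene [174.2  35.8] [-0.2689  0.4181  0.015 ] r 112.2
scene [453.   63.8] [0.5097 1.0099 0.015 ] r 314.6
scene [469.9  19.5] [0.3733 1.3678 0.015 ] r 318.2
scene [347.   12.8] [0.0248 1.0304 0.015 ] r 182.9
scene [ 9.8 20.8] [-0.8253  0.0245  0.015 ] r 182.2
wrist [324.4 269.9] [ 0.6756 -0.1492  0.015 ] r 29.2
wrist [502.  301.5] [ 0.9514 -0.2041  0.015 ] r 92.6
wrist [323.6 220.1] [ 0.6687 -0.0702  0.015 ] r 29.0
wrist [319.3 163.7] [0.6574 0.0091 0.015 ] r 29.0
wrist [314.  100.1] [0.6457 0.0877 0.015 ] r 29.1
```

Two-camera height consistency (side against scene) identifies the motors, in metres:

| Motor | Position |
|---|---|
| 54 | (.457, .211) |
| 45 | (.450, −.263) |
| 36 | (.444, .028) |
| 28 | (.450, −.134) |

The pads run from (.681, −.150) to (.6465, .087) at 79–80 mm spacing, which matches the rail. I start with motor_28.

```bash
python3 -m inch '[{"delta_pos":[-2.6,-2.5,1.6],"rotation":[0,0,0]},{"delta_pos":[-2.7,-2.5,1.6],"rotation":[0,0,0]},{"delta_pos":[-2.7,-2.5,1.6],"rotation":[0,0,0]},{"delta_pos":[-2.7,-2.5,1.6],"rotation":[0,0,0]},{"delta_pos":[-2.7,-2.4,1.6],"rotation":[0,0,0]},{"delta_pos":[0,0,0],"rotation":[0,0,0]},{"delta_pos":[0,0,0],"rotation":[0,0,0]},{"delta_pos":[0,0,0],"rotation":[0,0,0]}]'
python3 - <<'E'
from h import *
C=grab("wrist"); cv2.imwrite("pics/w2.png",C["img"]); print(C["o"]["eef_pos"],C["o"]["eef_rot"])
for p in [(.45,-.134,.033),(.45,-.134,.026)]: print(proj(C,p))
E
```

```text
time_s: 1.3
eef_pos: [0.4519, -0.1339, 0.152]
eef_rot: [0.001, 0.707, 0.707, 0.0]
wrist_force: [0.8, 0.5, 0.3]
opening: 1.001
[ 0.45192386 -0.13392129  0.15200857] [6.67295380e-04 7.07024920e-01 7.07188237e-01 3.37410666e-04]
[[253.98594119 191.00275648]]
[[254.03595115 189.0674778 ]]
```

View pics/w2.png

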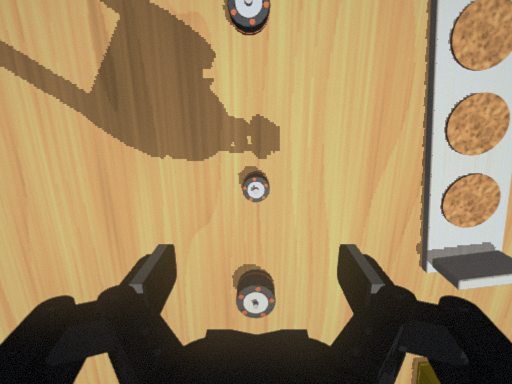

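The motor_28 disc is at (256,189) and predicted at (254,189), so it agrees. Descending.

```bash
python3 -m inch '[{"delta_pos":[0,0,3],"rotation":[0,0,0]},{"delta_pos":[0,0,3],"rotation":[0,0,0]},{"delta_pos":[0,0,3],"rotation":[0,0,0]},{"delta_pos":[0,0,2.5],"rotation":[0,0,0]},{"delta_pos":[0,0,1.5],"rotation":[0,0,0]},{"delta_pos":[0,0,1],"rotation":[0,0,0]},{"delta_pos":[0,0,0],"rotation":[0,0,0]},{"delta_pos":[0,0,0],"rotation":[0,0,0]},{"delta_pos":[0,0,0],"rotation":[0,0,0]}]'
python3 - <<'E'
from h import *
C=grab("wrist"); cv2.imwrite("pics/w3.png",C["img"]); print(C["o"]["eef_pos"])
print(proj(C,C["o"]["eef_pos"]+[0,0,.026]))
E
```

```text
time_s: 2.25
eef_pos: [0.452, -0.1343, 0.0123]
eef_rot: [0.001, 0.707, 0.707, 0.0]
wrist_force: [0.4, 0.7, -0.2]
opening: 0.999
[ 0.45202458 -0.13432173  0.0123499 ]
[[255.84137183 274.78911713]]
```

View pics/w3.png

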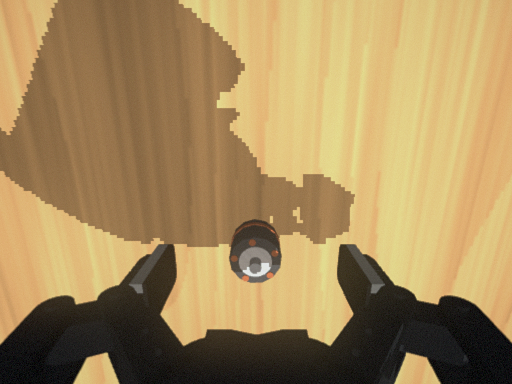

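```bash
python3 - <<'E'
from h import *
C=grab("wrist"); print(ray(C,[(256,261)],.026), C["o"]["eef_pos"])
E
python3 -m inch '[{"delta_pos":[0,0,0.9],"rotation":[0,0,0]},{"delta_pos":[0,0,0],"rotation":[0,0,0]},{"delta_pos":[0,0,0],"rotation":[0,0,0]}]'
```

```text
[[ 0.45203775 -0.13414005  0.026     ]] [ 0.45196042 -0.13436767  0.01234344]
time_s: 2.65
eef_pos: [0.4506, -0.1339, 0.0019]
eef_rot: [-0.0, 0.707, 0.707, -0.0]
wrist_force: [0.2, 0.3, 0.0]
opening: 0.999
```

```bash
python3 -m inch '[{"delta_pos":[0,0,-0.1],"rotation":[0,0,0]},{"delta_pos":[0,0,0],"rotation":[0,0,0]},{"delta_pos":[0,0,0],"rotation":[0,0,0]},{"delta_pos":[0,0,0],"rotation":[0,0,0]},{"delta_pos":[0,0,0],"rotation":[0,0,0]},{"delta_pos":[0,0,0],"rotation":[0,0,0]},{"delta_pos":[0,0,0],"rotation":[0,0,0]},{"delta_pos":[0,0,0],"rotation":[0,0,0]}]' 0
python3 - <<'E'
from h import *
C=grab("wrist"); cv2.imwrite("pics/w4.png",C["img"]); print(C["o"]["eef_pos"],C["o"]["opening"]*85.4)
E
```

```text
time_s: 3.45
eef_pos: [0.4512, -0.1341, 0.0036]
eef_rot: [0.0, 0.707, 0.707, 0.0]
wrist_force: [-2.0, 0.6, 5.3]
opening: 0.305
[ 0.45122087 -0.13410346  0.00364029] 26.02757045372118
```

View pics/w4.png

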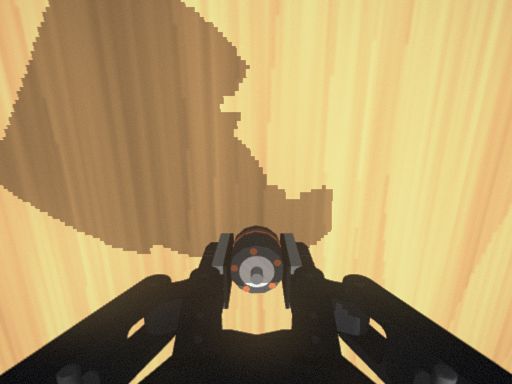

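```bash
python3 -m inch '[{"delta_pos":[0,0,-1],"rotation":[0,0,0]},{"delta_pos":[0,0,-2],"rotation":[0,0,0]},{"delta_pos":[0,0,-2.5],"rotation":[0,0,0]},{"delta_pos":[0,0,-2.5],"rotation":[0,0,0]},{"delta_pos":[0,0,-1],"rotation":[0,0,0]},{"delta_pos":[0,0,0],"rotation":[0,0,0]},{"delta_pos":[0,0,0],"rotation":[0,0,0]}]'
python3 -m inch '[{"delta_pos":[-0.2,1.5,0],"rotation":[0,0,0]},{"delta_pos":[-0.2,3,0],"rotation":[0,0,0]},{"delta_pos":[-0.2,3.5,0],"rotation":[0,0,0]},{"delta_pos":[-0.2,3.5,0],"rotation":[0,0,0]},{"delta_pos":[-0.2,3.5,0],"rotation":[0,0,0]},{"delta_pos":[-0.2,3.5,0],"rotation":[0,0,0]},{"delta_pos":[-0.2,3,0],"rotation":[0,0,0]},{"delta_pos":[-0.2,1.5,0],"rotation":[0,0,0]},{"delta_pos":[0,0,0],"rotation":[0,0,0]},{"delta_pos":[0,0,0],"rotation":[0,0,0]}]'
python3 - <<'E'
from h import *
C=grab("wrist"); cv2.imwrite("pics/w5.png",C["img"]); print(C["o"]["eef_pos"],C["o"]["opening"]*85.4)
hsv,lab=pads(C)
m=((hsv[:,:,1]>120)&(hsv[:,:,0]<16)).astype(np.uint8)
m=cv2.morphologyEx(m,cv2.MORPH_CLOSE,np.ones((3,3)));m=cv2.morphologyEx(m,cv2.MORPH_OPEN,np.ones((5,5)))
cs,_=cv2.findContours(m,cv2.RETR_EXTERNAL,cv2.CHAIN_APPROX_NONE)
for c in cs:
    if cv2.contourArea(c)>1000:
        e=cv2.fitEllipse(c); p=ray(C,c[:,0],.015)
        (cx,cy),r=cv2.minEnclosingCircle(p[:,:2].astype(np.float32)*1000); print(np.round(e[0],1),ray(C,[e[0]],.015)[0].round(4),cx,cy,r)
E
```

```text
time_s: 4.2
eef_pos: [0.4506, -0.1337, 0.0927]
eef_rot: [-0.0, 0.707, 0.707, -0.0]
wrist_force: [0.1, -0.7, -0.8]
opening: 0.307
time_s: 5.2
eef_pos: [0.6795, -0.1495, 0.0909]
eef_rot: [-0.002, 0.707, 0.707, -0.001]
wrist_force: [0.5, -0.3, -0.1]
opening: 0.305
[ 0.67952158 -0.14946663  0.09090954] 26.054402802201242
[258.1 209.3] [ 0.6809 -0.1528  0.015 ] 680.9288330078125 -150.8458709716797 29.05169677734375
[241.3 107.2] [ 0.6682 -0.0715  0.015 ] 669.5130615234375 -71.42718505859375 29.36899185180664
[228.9  14.1] [ 0.6606 -0.0107  0.015 ] 661.5556030273438 -8.319768905639648 24.47395896911621
```

View pics/w5.png

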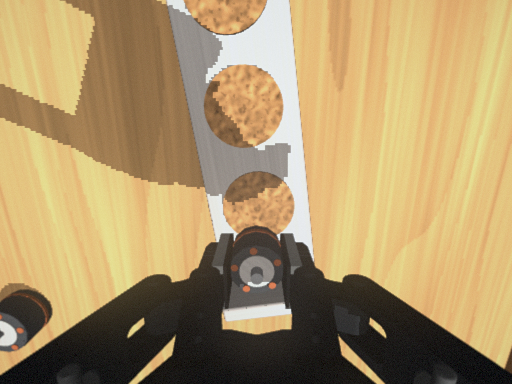

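Pad_0 measures (.681, −.151) and pad_1 (.6695, −.0714), so the pad plan is confirmed. Lowering.

```bash
python3 -m inch '[{"delta_pos":[-0.1,0.15,2],"rotation":[0,0,0]},{"delta_pos":[0,0,2.5],"rotation":[0,0,0]},{"delta_pos":[0,0,1.5],"rotation":[0,0,0]},{"delta_pos":[0,0,0.5],"rotation":[0,0,0]},{"delta_pos":[0,0,0.3],"rotation":[0,0,0]},{"delta_pos":[0,0,0],"rotation":[0,0,0]},{"delta_pos":[0,0,0],"rotation":[0,0,0]}]'
python3 -m inch '[{"delta_pos":[0,0,0.2],"rotation":[0,0,0]},{"delta_pos":[0,0,0],"rotation":[0,0,0]}]'
```

```text
time_s: 5.95
eef_pos: [0.6833, -0.1513, 0.0264]
eef_rot: [0.001, 0.707, 0.707, 0.0]
wrist_force: [-0.3, 0.1, 0.3]
opening: 0.307
time_s: 6.15
eef_pos: [0.6828, -0.1511, 0.0238]
eef_rot: [0.0, 0.707, 0.707, 0.0]
wrist_force: [-1.2, 0.4, -0.3]
opening: 0.307
```

```bash
python3 -m inch '[{"delta_pos":[0,-0.15,0.3],"rotation":[0,0,0]},{"delta_pos":[0,0,0],"rotation":[0,0,0]},{"delta_pos":[0,0,0],"rotation":[0,0,0]}]'
python3 -m inch '[{"delta_pos":[0,0,0.15],"rotation":[0,0,0]},{"delta_pos":[0,0,0],"rotation":[0,0,0]},{"delta_pos":[0,0,0],"rotation":[0,0,0]}]'
```

```text
time_s: 6.45
eef_pos: [0.6808, -0.1509, 0.0201]
eef_rot: [-0.0, 0.707, 0.707, -0.0]
wrist_force: [0.4, 0.6, -0.1]
opening: 0.31
time_s: 6.75
eef_pos: [0.681, -0.151, 0.0187]
eef_rot: [-0.0, 0.707, 0.707, 0.0]
wrist_force: [-0.2, -0.2, -1.4]
opening: 0.304
```

```bash
python3 -m inch '[{"delta_pos":[0,0,0.1],"rotation":[0,0,0]},{"delta_pos":[0,0,0],"rotation":[0,0,0]},{"delta_pos":[0,0,0],"rotation":[0,0,0]}]'
python3 -m inch '[{"delta_pos":[0,0,0.1],"rotation":[0,0,0]},{"delta_pos":[0,0,0],"rotation":[0,0,0]},{"delta_pos":[0,0,0],"rotation":[0,0,0]}]'
```

```text
time_s: 7.05
eef_pos: [0.6811, -0.151, 0.0187]
eef_rot: [0.0, 0.707, 0.707, -0.0]
wrist_force: [-3.8, 1.6, 5.6]
opening: 0.305
time_s: 7.35
eef_pos: [0.6811, -0.151, 0.0187]
eef_rot: [0.0, 0.707, 0.707, -0.0]
wrist_force: [-5.9, 2.0, 11.7]
opening: 0.309
```

In contact on the pad (11.7 N). Releasing.

```bash
python3 -m inch '[{"delta_pos":[0,0,-0.1],"rotation":[0,0,0]},{"delta_pos":[0,0,0],"rotation":[0,0,0]},{"delta_pos":[0,0,0],"rotation":[0,0,0]},{"delta_pos":[0,0,0],"rotation":[0,0,0]},{"delta_pos":[0,0,0],"rotation":[0,0,0]},{"delta_pos":[0,0,-1],"rotation":[0,0,0]},{"delta_pos":[0,0,-2.5],"rotation":[0,0,0]},{"delta_pos":[0,0,-3],"rotation":[0,0,0]},{"delta_pos":[0,0,-3],"rotation":[0,0,0]},{"delta_pos":[0,0,-1],"rotation":[0,0,0]}]' 8.5
python3 - <<'E'
from h import *
C=grab("wrist"); cv2.imwrite("pics/w6.png",C["img"]); print(C["o"]["eef_pos"],proj(C,[(.681,-.151,.041),(.681,-.151,.048)]))
E
```

```text
time_s: 8.35
eef_pos: [0.6833, -0.1518, 0.1278]
eef_rot: [0.003, 0.707, 0.707, 0.001]
wrist_force: [0.7, -0.7, 0.5]
opening: 0.994
[ 0.68333099 -0.15184666  0.12779432] [[252.74667622 200.08805687]
 [252.69364024 202.66872343]]
```

View pics/w6.png

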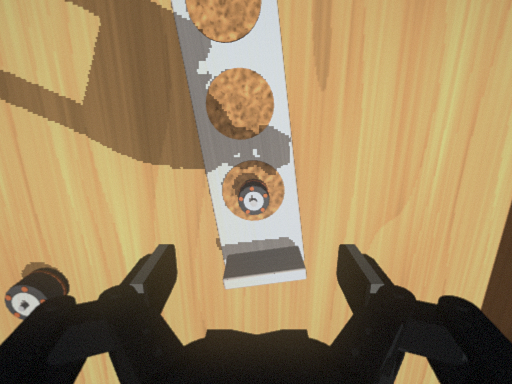

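Motor_28 stands centred on pad_0: disc at (254,201) against a predicted (253,200). Next is motor_36.

```bash
python3 -m inch '[{"delta_pos":[1.2,-1.5,0],"rotation":[0,0,0]},{"delta_pos":[2.4,-3.2,0],"rotation":[0,0,0]},{"delta_pos":[2.4,-3.3,0],"rotation":[0,0,0]},{"delta_pos":[2.4,-3.3,0],"rotation":[0,0,0]},{"delta_pos":[2.4,-3.2,0],"rotation":[0,0,0]},{"delta_pos":[2.4,-3.2,0],"rotation":[0,0,0]},{"delta_pos":[2.4,-3.2,0],"rotation":[0,0,0]},{"delta_pos":[2.4,-2.8,0],"rotation":[0,0,0]},{"delta_pos":[0,0,0],"rotation":[0,0,0]},{"delta_pos":[0,0,0],"rotation":[0,0,0]}]'
python3 - <<'E'
from h import *
C=grab("wrist"); cv2.imwrite("pics/w7.png",C["img"]); print(C["o"]["eef_pos"],C["o"]["eef_rot"],proj(C,[(.4444,.0283,.029)]))
E
```

```text
time_s: 9.4
eef_pos: [0.4435, 0.0294, 0.1223]
eef_rot: [-0.0, 0.707, 0.708, -0.0]
wrist_force: [0.1, 0.0, 0.9]
opening: 0.995
[0.44351738 0.02937315 0.1222807 ] [-8.57805683e-05  7.06694179e-01  7.07519119e-01 -1.60877512e-04] [[257.10265582 200.1126739 ]]
```

View pics/w7.png

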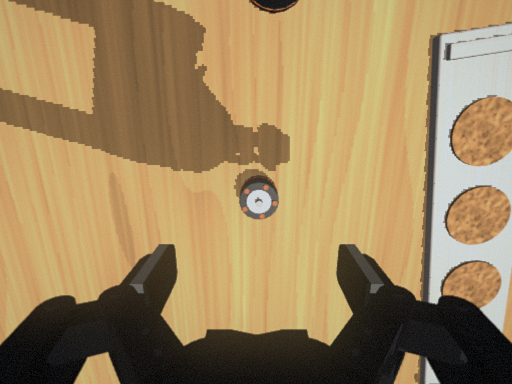

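```bash
python3 -m inch '[{"delta_pos":[-0.2,0.2,2],"rotation":[0,0,0]},{"delta_pos":[0,0,3],"rotation":[0,0,0]},{"delta_pos":[0,0,3],"rotation":[0,0,0]},{"delta_pos":[0,0,2],"rotation":[0,0,0]},{"delta_pos":[0,0,1],"rotation":[0,0,0]},{"delta_pos":[0,0,0],"rotation":[0,0,0]},{"delta_pos":[0,0,0],"rotation":[0,0,0]},{"delta_pos":[0,0,0],"rotation":[0,0,0]}]'
python3 - <<'E'
from h import *
C=grab("wrist"); cv2.imwrite("pics/w8.png",C["img"][150:330,140:380]); print(C["o"]["eef_pos"])
x,y,_=C["o"]["eef_pos"]; print(proj(C,(x,y,.029)))
E
```

```text
time_s: 10.25
eef_pos: [0.4473, 0.0266, 0.0139]
eef_rot: [0.001, 0.707, 0.707, 0.001]
wrist_force: [-0.2, 0.1, -0.8]
opening: 0.997
[0.44729486 0.0266292  0.01385524]
[[255.86210937 262.86946551]]
```

View pics/w8.png

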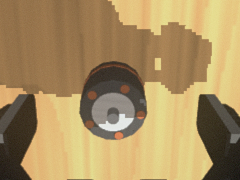

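```bash
python3 -m inch '[{"delta_pos":[0,0,0.5],"rotation":[0,0,0]},{"delta_pos":[0,0,0.3],"rotation":[0,0,0]},{"delta_pos":[0,0,0],"rotation":[0,0,0]},{"delta_pos":[0,0,0],"rotation":[0,0,0]}]'
python3 -m inch '[{"delta_pos":[0,0,0],"rotation":[0,0,0]},{"delta_pos":[0,0,0],"rotation":[0,0,0]},{"delta_pos":[0,0,0],"rotation":[0,0,0]},{"delta_pos":[0,0,0],"rotation":[0,0,0]},{"delta_pos":[0,0,0],"rotation":[0,0,0]},{"delta_pos":[0,0,0],"rotation":[0,0,0]},{"delta_pos":[0,0,0],"rotation":[0,0,0]}]' 0
```

```text
time_s: 10.7
eef_pos: [0.4459, 0.0271, 0.0047]
eef_rot: [-0.0, 0.707, 0.707, -0.0]
wrist_force: [0.4, 0.1, -0.1]
opening: 0.996
time_s: 11.4
eef_pos: [0.4463, 0.027, 0.0052]
eef_rot: [0.0, 0.707, 0.707, 0.0]
wrist_force: [-1.3, 0.7, 5.3]
opening: 0.401
```

```bash
python3 -m inch '[{"delta_pos":[0,0,-1],"rotation":[0,0,0]},{"delta_pos":[0,0,-2],"rotation":[0,0,0]},{"delta_pos":[0,0,-2.5],"rotation":[0,0,0]},{"delta_pos":[0,0,-2.5],"rotation":[0,0,0]},{"delta_pos":[0,0,-1],"rotation":[0,0,0]},{"delta_pos":[0,0,0],"rotation":[0,0,0]}]'
python3 -m inch '[{"delta_pos":[-0.8,1.5,0],"rotation":[0,0,0]},{"delta_pos":[-1.3,3,0],"rotation":[0,0,0]},{"delta_pos":[-1.3,3.3,0],"rotation":[0,0,0]},{"delta_pos":[-1.3,3.3,0],"rotation":[0,0,0]},{"delta_pos":[-1.3,3.3,0],"rotation":[0,0,0]},{"delta_pos":[-1.3,3.3,0],"rotation":[0,0,0]},{"delta_pos":[-1.3,3,0],"rotation":[0,0,0]},{"delta_pos":[-1.2,1.6,0],"rotation":[0,0,0]},{"delta_pos":[0,0,0],"rotation":[0,0,0]},{"delta_pos":[0,0,0],"rotation":[0,0,0]}]'
python3 - <<'E'
from h import *
C=grab("wrist"); cv2.imwrite("pics/w9.png",C["img"]); print(C["o"]["eef_pos"],C["o"]["opening"]*85.4)
print(proj(C,[(.6695,-.0712,.015),(.681,-.151,.041)]))
E
```

```text
time_s: 12.0
eef_pos: [0.4472, 0.0268, 0.0963]
eef_rot: [0.002, 0.707, 0.707, 0.001]
wrist_force: [0.7, 0.8, -0.6]
opening: 0.403
time_s: 13.0
eef_pos: [0.6676, -0.0707, 0.0925]
eef_rot: [-0.002, 0.707, 0.707, -0.001]
wrist_force: [-0.6, 0.5, -2.2]
opening: 0.405
[ 0.6675972  -0.07068501  0.0924765 ] 34.54437399342293
[[258.64706805 205.42326771]
 [272.37686827 306.25701167]]
```

View pics/w9.png

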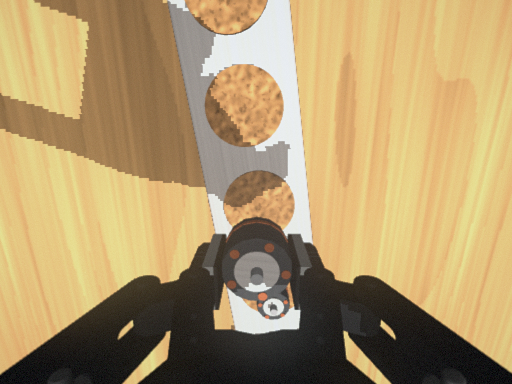

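```bash
python3 -m inch '[{"delta_pos":[0,0.05,2],"rotation":[0,0,0]},{"delta_pos":[0,0,2.5],"rotation":[0,0,0]},{"delta_pos":[0,0,1.5],"rotation":[0,0,0]},{"delta_pos":[0,0,0.5],"rotation":[0,0,0]},{"delta_pos":[0,0,0],"rotation":[0,0,0]},{"delta_pos":[0,0,0],"rotation":[0,0,0]},{"delta_pos":[0,0,0],"rotation":[0,0,0]},{"delta_pos":[0,0,0],"rotation":[0,0,0]}]'
```

```text
time_s: 13.85
eef_pos: [0.6703, -0.0712, 0.031]
eef_rot: [0.001, 0.707, 0.707, 0.0]
wrist_force: [-0.3, -0.4, -0.8]
opening: 0.403
```

```bash
python3 -m inch '[{"delta_pos":[0,-0.05,0.4],"rotation":[0,0,0]},{"delta_pos":[0,0,0.3],"rotation":[0,0,0]},{"delta_pos":[0,0,0.1],"rotation":[0,0,0]},{"delta_pos":[0,0,0],"rotation":[0,0,0]},{"delta_pos":[0,0,0],"rotation":[0,0,0]}]'
python3 -m inch '[{"delta_pos":[0,0,0.2],"rotation":[0,0,0]},{"delta_pos":[0,0,0],"rotation":[0,0,0]},{"delta_pos":[0,0,0],"rotation":[0,0,0]}]'
python3 -m inch '[{"delta_pos":[0,0,0.1],"rotation":[0,0,0]},{"delta_pos":[0,0,0],"rotation":[0,0,0]},{"delta_pos":[0,0,0],"rotation":[0,0,0]}]'
```

```text
time_s: 14.35
eef_pos: [0.669, -0.071, 0.0217]
eef_rot: [-0.0, 0.707, 0.707, -0.0]
wrist_force: [-1.3, 1.3, -0.9]
opening: 0.406
time_s: 14.65
eef_pos: [0.6694, -0.0711, 0.0202]
eef_rot: [0.0, 0.707, 0.707, 0.0]
wrist_force: [-0.6, 0.3, 2.4]
opening: 0.404
time_s: 14.95
eef_pos: [0.6694, -0.0711, 0.0202]
eef_rot: [0.0, 0.707, 0.707, 0.0]
wrist_force: [-3.4, 0.4, 9.2]
opening: 0.401
```

Contact at the expected height. Release and lift.

```bash
python3 -m inch '[{"delta_pos":[0,0,-0.1],"rotation":[0,0,0]},{"delta_pos":[0,0,0],"rotation":[0,0,0]},{"delta_pos":[0,0,0],"rotation":[0,0,0]},{"delta_pos":[0,0,0],"rotation":[0,0,0]},{"delta_pos":[0,0,0],"rotation":[0,0,0]},{"delta_pos":[0,0,-1],"rotation":[0,0,0]},{"delta_pos":[0,0,-2.5],"rotation":[0,0,0]},{"delta_pos":[0,0,-3],"rotation":[0,0,0]},{"delta_pos":[0,0,-3],"rotation":[0,0,0]},{"delta_pos":[0,0,-1],"rotation":[0,0,0]}]' 8.5
python3 - <<'E'
from h import *
C=grab("wrist"); cv2.imwrite("pics/w10.png",C["img"]); print(C["o"]["eef_pos"],proj(C,[(.6695,-.0712,.044),(.681,-.151,.041)]))
E
```

```text
time_s: 15.95
eef_pos: [0.6714, -0.0716, 0.1296]
eef_rot: [0.003, 0.707, 0.707, 0.002]
wrist_force: [0.8, -0.7, 0.3]
opening: 0.994
[ 0.67138491 -0.0715737   0.12963722] [[253.24144735 201.08965903]
 [265.4659212  278.90122781]]
```

View pics/w10.png

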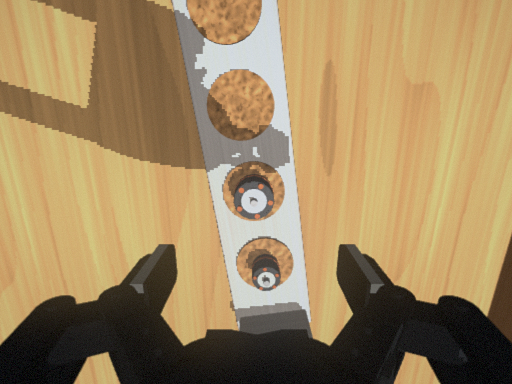

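```bash
python3 -m inch '[{"delta_pos":[-1.2,-1.4,0],"rotation":[0,0,0]},{"delta_pos":[-2.6,-3,0],"rotation":[0,0,0]},{"delta_pos":[-2.6,-3,0],"rotation":[0,0,0]},{"delta_pos":[-2.6,-3,0],"rotation":[0,0,0]},{"delta_pos":[-2.6,-3,0],"rotation":[0,0,0]},{"delta_pos":[-2.6,-3,0],"rotation":[0,0,0]},{"delta_pos":[-2.6,-3,0],"rotation":[0,0,0]},{"delta_pos":[-2.4,-2.5,0],"rotation":[0,0,0]},{"delta_pos":[0,0,0],"rotation":[0,0,0]},{"delta_pos":[0,0,0],"rotation":[0,0,0]}]'
python3 - <<'E'
from h import *
C=grab("wrist"); cv2.imwrite("pics/w11.png",C["img"]); print(C["o"]["eef_pos"],proj(C,[(.450,-.263,.033)]))
E
```

```text
time_s: 17.0
eef_pos: [0.4492, -0.263, 0.1239]
eef_rot: [-0.001, 0.708, 0.706, 0.0]
wrist_force: [0.3, -0.0, -0.0]
opening: 0.994
[ 0.44924795 -0.26301626  0.12392795] [[257.01156407 199.89179398]]
```

View pics/w11.png

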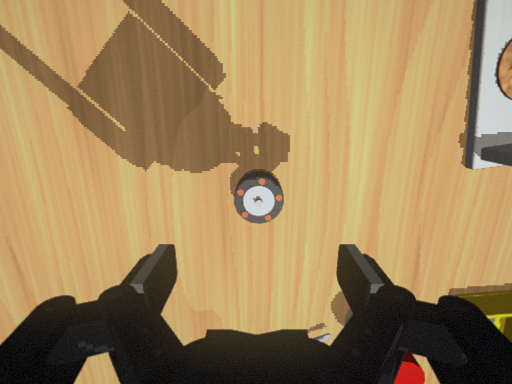

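```bash
python3 -m inch '[{"delta_pos":[-0.1,0.15,2],"rotation":[0,0,0]},{"delta_pos":[0,0,3],"rotation":[0,0,0]},{"delta_pos":[0,0,3],"rotation":[0,0,0]},{"delta_pos":[0,0,2],"rotation":[0,0,0]},{"delta_pos":[0,0,1],"rotation":[0,0,0]},{"delta_pos":[0,0,0],"rotation":[0,0,0]},{"delta_pos":[0,0,0],"rotation":[0,0,0]},{"delta_pos":[0,0,0],"rotation":[0,0,0]}]'
python3 - <<'E'
from h import *
C=grab("wrist"); cv2.imwrite("pics/w12.png",C["img"][150:330,140:380]); print(C["o"]["eef_pos"])
x,y,_=C["o"]["eef_pos"]; print(proj(C,(x,y,.033)))
E
```

```text
time_s: 17.85
eef_pos: [0.4526, -0.2645, 0.016]
eef_rot: [0.001, 0.707, 0.707, 0.0]
wrist_force: [0.2, 0.3, 0.8]
opening: 0.991
[ 0.45256556 -0.26454963  0.0160399 ]
[[255.84484952 264.76982847]]
```

View pics/w12.png

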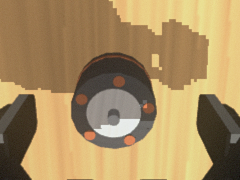

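```bash
python3 -m inch '[{"delta_pos":[0,0,0.5],"rotation":[0,0,0]},{"delta_pos":[0,0,0.3],"rotation":[0,0,0]},{"delta_pos":[0,0,0],"rotation":[0,0,0]},{"delta_pos":[0,0,0],"rotation":[0,0,0]}]'
python3 -m inch '[{"delta_pos":[0,0,0],"rotation":[0,0,0]},{"delta_pos":[0,0,0],"rotation":[0,0,0]},{"delta_pos":[0,0,0],"rotation":[0,0,0]},{"delta_pos":[0,0,0],"rotation":[0,0,0]},{"delta_pos":[0,0,0],"rotation":[0,0,0]},{"delta_pos":[0,0,0],"rotation":[0,0,0]},{"delta_pos":[0,0,0],"rotation":[0,0,0]}]' 0
```

```text
time_s: 18.3
eef_pos: [0.4514, -0.264, 0.0067]
eef_rot: [-0.0, 0.707, 0.707, -0.0]
wrist_force: [-0.7, -0.1, 0.3]
opening: 0.992
time_s: 19.0
eef_pos: [0.4518, -0.2643, 0.0072]
eef_rot: [0.0, 0.707, 0.707, -0.0]
wrist_force: [-0.8, 0.3, 6.0]
opening: 0.505
```

Opening is 43 mm, and the earlier grips also read about 2 mm low, so this is the 45. On to pad_2.

```bash
python3 -m inch '[{"delta_pos":[0,0,-1],"rotation":[0,0,0]},{"delta_pos":[0,0,-2],"rotation":[0,0,0]},{"delta_pos":[0,0,-2.5],"rotation":[0,0,0]},{"delta_pos":[0,0,-2.5],"rotation":[0,0,0]},{"delta_pos":[0,0,-1],"rotation":[0,0,0]},{"delta_pos":[0,0,0],"rotation":[0,0,0]}]'
python3 -m inch '[{"delta_pos":[1.2,0.9,0],"rotation":[0,0,0]},{"delta_pos":[2.5,1.9,0],"rotation":[0,0,0]},{"delta_pos":[3,2.3,0],"rotation":[0,0,0]},{"delta_pos":[3.2,2.4,0],"rotation":[0,0,0]},{"delta_pos":[3.2,2.4,0],"rotation":[0,0,0]},{"delta_pos":[3.2,2.4,0],"rotation":[0,0,0]},{"delta_pos":[3.2,2.4,0],"rotation":[0,0,0]},{"delta_pos":[3.2,2.4,0],"rotation":[0,0,0]},{"delta_pos":[2.8,2.2,0],"rotation":[0,0,0]},{"delta_pos":[1.7,1.3,0],"rotation":[0,0,0]}]'
python3 -m inch '[{"delta_pos":[0,0,0],"rotation":[0,0,0]},{"delta_pos":[0,0,0],"rotation":[0,0,0]},{"delta_pos":[0,0,0],"rotation":[0,0,0]}]'
python3 - <<'E'
from h import *
C=grab("wrist"); cv2.imwrite("pics/w13.png",C["img"]); print(C["o"]["eef_pos"],C["o"]["opening"]*85.4)
print(proj(C,[(.658,.008,.015)]))
E
```

```text
time_s: 19.6
eef_pos: [0.4523, -0.2646, 0.0982]
eef_rot: [0.002, 0.707, 0.707, 0.0]
wrist_force: [1.1, 0.6, -1.7]
opening: 0.504
time_s: 20.6
eef_pos: [0.6575, 0.0118, 0.0943]
eef_rot: [-0.001, 0.706, 0.708, -0.001]
wrist_force: [-0.2, -0.7, -1.3]
opening: 0.509
time_s: 20.9
eef_pos: [0.6563, 0.0078, 0.0954]
eef_rot: [-0.001, 0.707, 0.707, -0.001]
wrist_force: [-0.2, 0.0, -2.1]
opening: 0.504
[0.65627473 0.00779942 0.09541974] 43.0060098649804
[[258.33297204 203.40035676]]
```

View pics/w13.png

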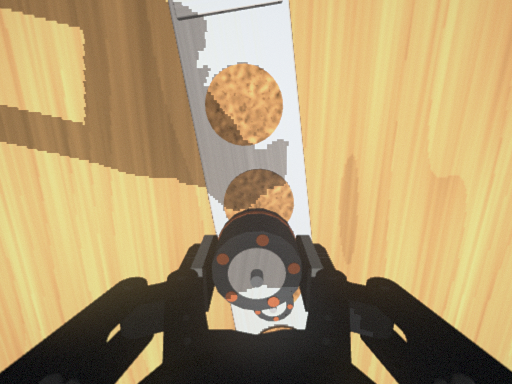

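Pad_2 shows at about (259,203) under the motor, as predicted. Lowering.

```bash
python3 -m inch '[{"delta_pos":[0,0.05,2],"rotation":[0,0,0]},{"delta_pos":[0,0,2.5],"rotation":[0,0,0]},{"delta_pos":[0,0,1.5],"rotation":[0,0,0]},{"delta_pos":[0,0,0.5],"rotation":[0,0,0]},{"delta_pos":[0,0,0.2],"rotation":[0,0,0]},{"delta_pos":[0,0,0],"rotation":[0,0,0]},{"delta_pos":[0,0,0],"rotation":[0,0,0]},{"delta_pos":[0,0,0],"rotation":[0,0,0]}]'
```

```text
time_s: 21.75
eef_pos: [0.6588, 0.0079, 0.0309]
eef_rot: [0.001, 0.707, 0.707, 0.001]
wrist_force: [-1.6, 0.7, -1.0]
opening: 0.505
```

```bash
python3 -m inch '[{"delta_pos":[0,0,0.3],"rotation":[0,0,0]},{"delta_pos":[0,0,0.2],"rotation":[0,0,0]},{"delta_pos":[0,0,0.1],"rotation":[0,0,0]},{"delta_pos":[0,0,0],"rotation":[0,0,0]},{"delta_pos":[0,0,0],"rotation":[0,0,0]}]'
python3 -m inch '[{"delta_pos":[0,0,0.2],"rotation":[0,0,0]},{"delta_pos":[0,0,0],"rotation":[0,0,0]},{"delta_pos":[0,0,0],"rotation":[0,0,0]}]'
python3 -m inch '[{"delta_pos":[0,0,0.1],"rotation":[0,0,0]},{"delta_pos":[0,0,0],"rotation":[0,0,0]},{"delta_pos":[0,0,0],"rotation":[0,0,0]}]'
```

```text
time_s: 22.25
eef_pos: [0.658, 0.008, 0.0237]
eef_rot: [-0.0, 0.707, 0.707, -0.0]
wrist_force: [-0.0, 0.3, -1.6]
opening: 0.508
time_s: 22.55
eef_pos: [0.6584, 0.008, 0.0223]
eef_rot: [0.0, 0.707, 0.707, 0.0]
wrist_force: [-0.6, 0.8, 1.6]
opening: 0.505
time_s: 22.85
eef_pos: [0.6584, 0.008, 0.0222]
eef_rot: [0.0, 0.707, 0.707, 0.0]
wrist_force: [-4.4, 0.2, 9.6]
opening: 0.505
```

```bash
python3 -m inch '[{"delta_pos":[0,0,-0.1],"rotation":[0,0,0]},{"delta_pos":[0,0,0],"rotation":[0,0,0]},{"delta_pos":[0,0,0],"rotation":[0,0,0]},{"delta_pos":[0,0,0],"rotation":[0,0,0]},{"delta_pos":[0,0,0],"rotation":[0,0,0]},{"delta_pos":[0,0,-1],"rotation":[0,0,0]},{"delta_pos":[0,0,-2.5],"rotation":[0,0,0]},{"delta_pos":[0,0,-3],"rotation":[0,0,0]},{"delta_pos":[0,0,-3],"rotation":[0,0,0]},{"delta_pos":[0,0,-1],"rotation":[0,0,0]}]' 8.5
python3 - <<'E'
from h import *
C=grab("wrist"); cv2.imwrite("pics/w14.png",C["img"]); print(C["o"]["eef_pos"],proj(C,[(.658,.008,.048)]))
S=grab("scene"); cv2.imwrite("pics/s14.png",S["img"])
print("drone tips z.05", ray(S,[(345,158),(291,114),(411,126),(353,88),(304,130)],.055).round(3))
E
```

```text
time_s: 23.85
eef_pos: [0.6604, 0.0077, 0.1316]
eef_rot: [0.003, 0.707, 0.707, 0.002]
wrist_force: [-0.2, 0.2, 0.3]
opening: 0.993
[0.66043824 0.00771414 0.13155528] [[252.57096304 202.02224247]]
drone tips z.05 [[0.602 0.321 0.055]
 [0.383 0.351 0.055]
 [0.638 0.557 0.055]
 [0.415 0.581 0.055]
 [0.456 0.327 0.055]]
```

View pics/w14.png

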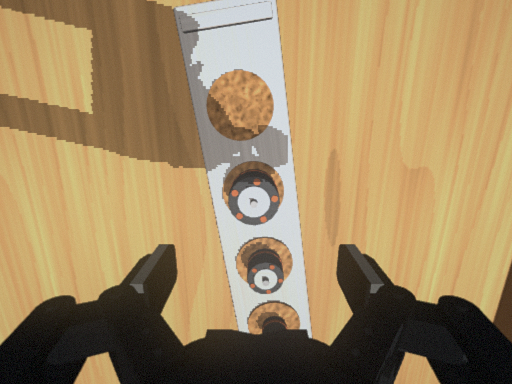

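View pics/s14.png

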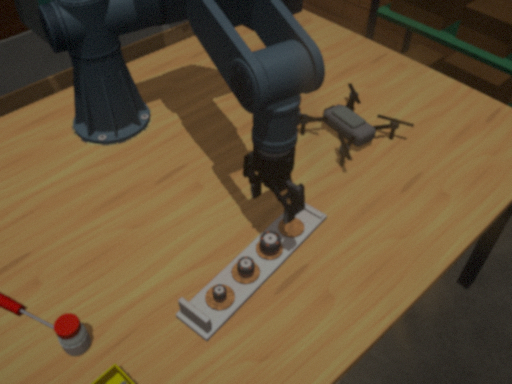

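The first three are standing centred. The drone's nearest parts are at y≈.32, clear of motor_54 at y=.21. Going there now.

```bash
python3 -m inch '[{"delta_pos":[1.3,-1.2,0],"rotation":[0,0,0]},{"delta_pos":[2.7,-2.7,0],"rotation":[0,0,0]},{"delta_pos":[2.7,-2.7,0],"rotation":[0,0,0]},{"delta_pos":[2.7,-2.7,0],"rotation":[0,0,0]},{"delta_pos":[2.7,-2.7,0],"rotation":[0,0,0]},{"delta_pos":[2.7,-2.7,0],"rotation":[0,0,0]},{"delta_pos":[2.7,-2.7,0],"rotation":[0,0,0]},{"delta_pos":[2.8,-2.6,0],"rotation":[0,0,0]},{"delta_pos":[0,0,0],"rotation":[0,0,0]},{"delta_pos":[0,0,0],"rotation":[0,0,0]}]'
python3 - <<'E'
from h import *
C=grab("wrist"); cv2.imwrite("pics/w15.png",C["img"]); print(C["o"]["eef_pos"],proj(C,[(.4567,.211,.037)]))
E
```

```text
time_s: 24.95
eef_pos: [0.4568, 0.2112, 0.1255]
eef_rot: [-0.0, 0.706, 0.708, -0.001]
wrist_force: [1.2, 0.7, 0.0]
opening: 0.993
[0.45682058 0.21124969 0.12549614] [[256.13275058 200.8463472 ]]
```

View pics/w15.png

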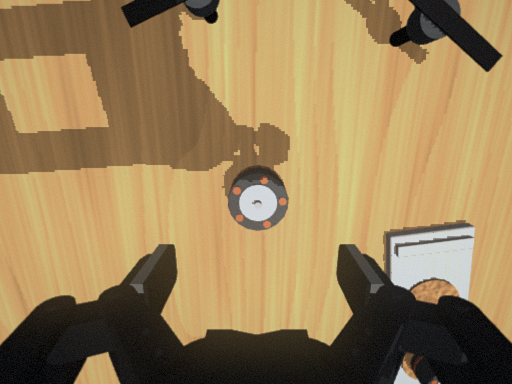

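```bash
python3 -m inch '[{"delta_pos":[-0.15,0.1,2],"rotation":[0,0,0]},{"delta_pos":[0,0,3],"rotation":[0,0,0]},{"delta_pos":[0,0,3],"rotation":[0,0,0]},{"delta_pos":[0,0,2],"rotation":[0,0,0]},{"delta_pos":[0,0,0.9],"rotation":[0,0,0]},{"delta_pos":[0,0,0],"rotation":[0,0,0]},{"delta_pos":[0,0,0],"rotation":[0,0,0]},{"delta_pos":[0,0,0],"rotation":[0,0,0]}]'
python3 - <<'E'
from h import *
C=grab("wrist"); cv2.imwrite("pics/w16.png",C["img"][150:330,140:380]); print(C["o"]["eef_pos"])
x,y,_=C["o"]["eef_pos"]; print(proj(C,(x,y,.037)))
E
```

```text
time_s: 25.8
eef_pos: [0.4603, 0.2095, 0.019]
eef_rot: [0.001, 0.707, 0.707, 0.001]
wrist_force: [0.4, -0.4, 1.0]
opening: 0.992
[0.4603267  0.20953015 0.01896494]
[[255.86537936 265.83518217]]
```

View pics/w16.png

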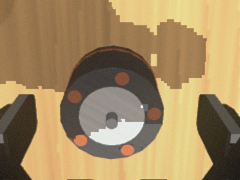

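```bash
python3 -m inch '[{"delta_pos":[0,-0.1,0.5],"rotation":[0,0,0]},{"delta_pos":[0,0,0.4],"rotation":[0,0,0]},{"delta_pos":[0,0,0],"rotation":[0,0,0]},{"delta_pos":[0,0,0],"rotation":[0,0,0]}]'
python3 -m inch '[{"delta_pos":[0,0,0],"rotation":[0,0,0]},{"delta_pos":[0,0,0],"rotation":[0,0,0]},{"delta_pos":[0,0,0],"rotation":[0,0,0]},{"delta_pos":[0,0,0],"rotation":[0,0,0]},{"delta_pos":[0,0,0],"rotation":[0,0,0]},{"delta_pos":[0,0,0],"rotation":[0,0,0]},{"delta_pos":[0,0,0],"rotation":[0,0,0]}]' 0
```

```text
time_s: 26.25
eef_pos: [0.4578, 0.2095, 0.0086]
eef_rot: [-0.0, 0.707, 0.707, -0.0]
wrist_force: [-0.3, -0.1, -0.1]
opening: 0.996
time_s: 26.95
eef_pos: [0.4583, 0.2096, 0.0093]
eef_rot: [0.0, 0.707, 0.707, 0.0]
wrist_force: [-1.9, 0.4, 5.1]
opening: 0.616
```

Opening is 52.6 mm, so this is the 54. On to pad_3.

```bash
python3 -m inch '[{"delta_pos":[0,0,-1],"rotation":[0,0,0]},{"delta_pos":[0,0,-2],"rotation":[0,0,0]},{"delta_pos":[0,0,-2.5],"rotation":[0,0,0]},{"delta_pos":[0,0,-2.5],"rotation":[0,0,0]},{"delta_pos":[0,0,-1],"rotation":[0,0,0]},{"delta_pos":[0,0,0],"rotation":[0,0,0]}]'
python3 -m inch '[{"delta_pos":[-0.9,1.4,0],"rotation":[0,0,0]},{"delta_pos":[-1.7,2.7,0],"rotation":[0,0,0]},{"delta_pos":[-1.8,2.8,0],"rotation":[0,0,0]},{"delta_pos":[-1.8,2.8,0],"rotation":[0,0,0]},{"delta_pos":[-1.8,2.8,0],"rotation":[0,0,0]},{"delta_pos":[-1.8,2.7,0],"rotation":[0,0,0]},{"delta_pos":[-1.6,2.2,0],"rotation":[0,0,0]},{"delta_pos":[-0.8,1.4,0],"rotation":[0,0,0]},{"delta_pos":[0,0,0],"rotation":[0,0,0]},{"delta_pos":[0,0,0],"rotation":[0,0,0]}]'
python3 - <<'E'
from h import *
C=grab("wrist"); cv2.imwrite("pics/w17.png",C["img"]); print(C["o"]["eef_pos"],C["o"]["opening"]*85.4)
print(proj(C,[(.6465,.0872,.015)]))
E
```

```text
time_s: 27.55
eef_pos: [0.4592, 0.2098, 0.1003]
eef_rot: [0.001, 0.707, 0.707, 0.001]
wrist_force: [0.7, 0.2, -2.4]
opening: 0.611
time_s: 28.55
eef_pos: [0.645, 0.087, 0.0967]
eef_rot: [-0.001, 0.707, 0.707, -0.001]
wrist_force: [-0.7, 0.3, -1.2]
opening: 0.612
[0.64499749 0.08700928 0.09670175] 52.296438597299996
[[258.14166065 202.93690589]]
```

View pics/w17.png

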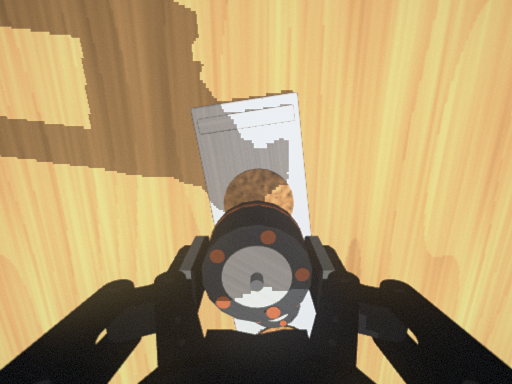

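```bash
python3 -m inch '[{"delta_pos":[0,0.05,2],"rotation":[0,0,0]},{"delta_pos":[0,0,2.5],"rotation":[0,0,0]},{"delta_pos":[0,0,1.5],"rotation":[0,0,0]},{"delta_pos":[0,0,0.5],"rotation":[0,0,0]},{"delta_pos":[0,0,0],"rotation":[0,0,0]},{"delta_pos":[0,0,0],"rotation":[0,0,0]},{"delta_pos":[0,0,0],"rotation":[0,0,0]},{"delta_pos":[0,0,0],"rotation":[0,0,0]}]'
python3 -m inch '[{"delta_pos":[0,0,0.4],"rotation":[0,0,0]},{"delta_pos":[0,0,0.2],"rotation":[0,0,0]},{"delta_pos":[0,0,0.1],"rotation":[0,0,0]},{"delta_pos":[0,0,0],"rotation":[0,0,0]},{"delta_pos":[0,0,0],"rotation":[0,0,0]}]'
```

```text
time_s: 29.4
eef_pos: [0.6473, 0.0875, 0.035]
eef_rot: [0.001, 0.707, 0.707, 0.001]
wrist_force: [-1.4, 0.0, -1.8]
opening: 0.617
time_s: 29.9
eef_pos: [0.6465, 0.0875, 0.0267]
eef_rot: [-0.0, 0.707, 0.707, -0.0]
wrist_force: [0.7, -0.2, -1.9]
opening: 0.615
```

```bash
python3 -m inch '[{"delta_pos":[0,0,0.2],"rotation":[0,0,0]},{"delta_pos":[0,0,0],"rotation":[0,0,0]},{"delta_pos":[0,0,0],"rotation":[0,0,0]}]'
python3 -m inch '[{"delta_pos":[0,0,0.15],"rotation":[0,0,0]},{"delta_pos":[0,0,0],"rotation":[0,0,0]},{"delta_pos":[0,0,0],"rotation":[0,0,0]}]'
```

```text
time_s: 30.2
eef_pos: [0.6464, 0.0875, 0.0247]
eef_rot: [-0.0, 0.707, 0.707, -0.0]
wrist_force: [0.4, 0.5, -2.2]
opening: 0.615
time_s: 30.5
eef_pos: [0.6467, 0.0875, 0.0243]
eef_rot: [0.0, 0.707, 0.707, 0.0]
wrist_force: [-4.7, -0.8, 4.8]
opening: 0.611
```

In contact at z≈.0243, as expected. Release, lift and check.

```bash
python3 -m inch '[{"delta_pos":[0,0,-0.05],"rotation":[0,0,0]},{"delta_pos":[0,0,0],"rotation":[0,0,0]},{"delta_pos":[0,0,0],"rotation":[0,0,0]},{"delta_pos":[0,0,0],"rotation":[0,0,0]},{"delta_pos":[0,0,0],"rotation":[0,0,0]},{"delta_pos":[0,0,-1],"rotation":[0,0,0]},{"delta_pos":[0,0,-2.5],"rotation":[0,0,0]},{"delta_pos":[0,0,-3],"rotation":[0,0,0]},{"delta_pos":[0,0,-3],"rotation":[0,0,0]},{"delta_pos":[0,0,-3],"rotation":[0,0,0]}]' 8.5
python3 -m inch '[{"delta_pos":[0,-3,-3],"rotation":[0,0,0]},{"delta_pos":[0,-3,-3],"rotation":[0,0,0]},{"delta_pos":[-1,-3,-3],"rotation":[0,0,0]},{"delta_pos":[-2,-3,0],"rotation":[0,0,0]},{"delta_pos":[-2,-3,0],"rotation":[0,0,0]},{"delta_pos":[-2,-3,0],"rotation":[0,0,0]},{"delta_pos":[0,0,0],"rotation":[0,0,0]},{"delta_pos":[0,0,0],"rotation":[0,0,0]},{"delta_pos":[0,0,0],"rotation":[0,0,0]},{"delta_pos":[0,0,0],"rotation":[0,0,0]}]'
python3 - <<'E'
from h import *
pd=[(.681,-.1505),(.6695,-.0712),(.658,.008),(.6465,.0872)]; hs=[.026,.029,.033,.037]
for n in ("side","scene"):
    C=grab(n); hsv,_=pads(C); img=C["img"].copy()
    for (x,y),h in zip(pd,hs):
        u,v=proj(C,(x,y,.015+h))[0]; U,V=int(u),int(v)
        roi=hsv[V-9:V+10,U-9:U+10]; m=((roi[:,:,1]<70)&(roi[:,:,2]>95)).astype(np.uint8)
        k,lb,st,ce=cv2.connectedComponentsWithStats(m); j=1+np.argmin(np.hypot(*(ce[1:]-9).T)-st[1:,4]*.03)
        p=ray(C,[ce[j]+[U-9,V-9]],.015+h)[0,:2]; print(n,p.round(4),"off pad mm",((p-[x,y])*1000).round(1),st[j,4])
    x0,y0=(250,150) if n=="side" else (160,190)
    cv2.imwrite(f"pics/f_{n}.png",np.vstack([cv2.resize(C["img"],(640,480))]) if 0 else cv2.resize(C["img"][y0:y0+170,x0:x0+180],None,fx=3,fy=3,interpolation=cv2.INTER_CUBIC))
    cv2.imwrite(f"pics/g_{n}.png",C["img"])
print(get_obs()["eef_pos"])
E
```

```text
time_s: 31.5
eef_pos: [0.6465, 0.0876, 0.1508]
eef_rot: [0.0, 0.707, 0.707, 0.0]
wrist_force: [0.3, 0.1, -0.4]
opening: 0.997
time_s: 32.5
eef_pos: [0.4673, 0.0179, 0.239]
eef_rot: [0.0, 0.707, 0.707, 0.0]
wrist_force: [-0.5, -0.1, -0.7]
opening: 0.991
side [ 0.6832 -0.1374] off pad mm [ 2.2 13.1] 164
side [ 0.669  -0.0697] off pad mm [-0.5  1.5] 57
side [0.6576 0.0095] off pad mm [-0.4  1.5] 74
side [0.6457 0.088 ] off pad mm [-0.8  0.8] 91
scene [ 0.6721 -0.145 ] off pad mm [-8.9  5.5] 164
scene [ 0.6618 -0.0658] off pad mm [-7.7  5.4] 173
scene [0.6537 0.0147] off pad mm [-4.3  6.7] 170
scene [0.646  0.0887] off pad mm [-0.5  1.5] 145
[0.46702593 0.0179263  0.23868806]
```

View pics/f_side.png

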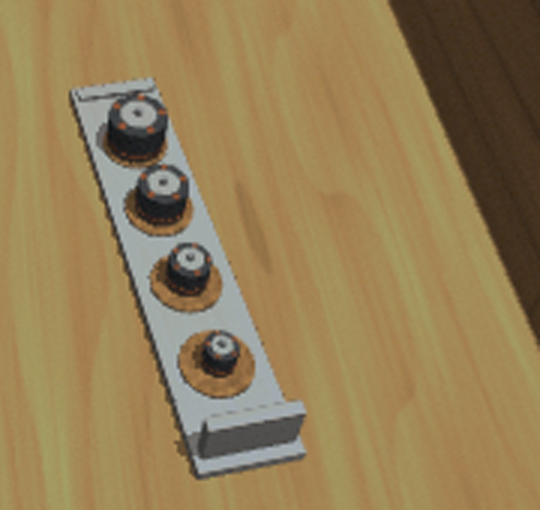

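View pics/g_scene.png

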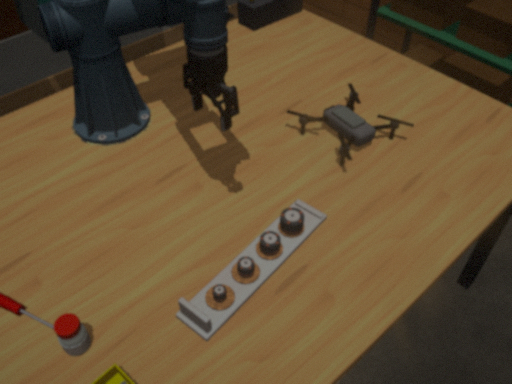

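The blobs with area above 140 have merged with the rail, so those offsets are not valid. I re-measure with the disc centres picked by hand from zooms.

```bash
python3 - <<'E'
from h import *
C=grab("side"); print(ray(C,[(250+222/3,150+344.5/3)],.041))
C=grab("scene"); cv2.imwrite("pics/fs.png",cv2.resize(C["img"][200:320,190:320],None,fx=5,fy=5,interpolation=cv2.INTER_CUBIC))
for p in [(.681,-.1505,.041),(.6695,-.0712,.044),(.658,.008,.048),(.6465,.0872,.052)]: print((proj(C,p)[0]-[190,200])*5)
E
```

```text
[[ 0.68121359 -0.15172463  0.041     ]]
[143.70192173 447.11687714]
[274.85342242 315.52114109]
[395.85051286 192.38202753]
[507.79898179  78.23155897]
```

View pics/fs.png

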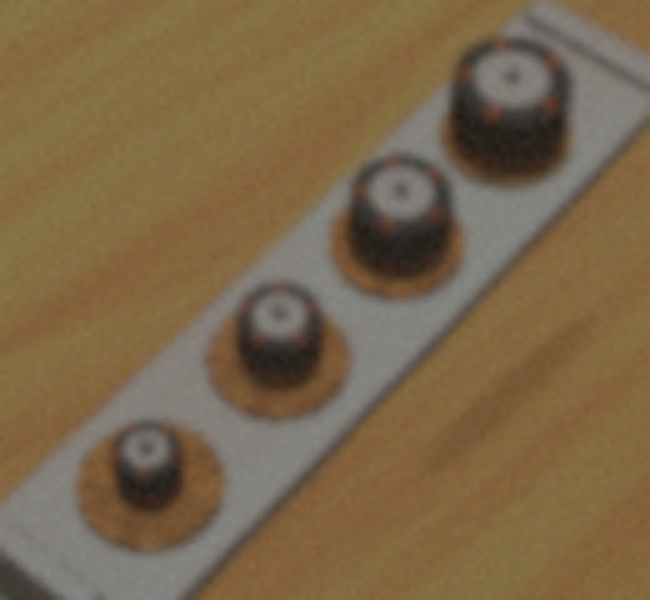

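The discs in the zoom are at (147,450), (280,320), (402,195) and (513,80). All are within about 1 native pixel (~3 mm) of predicted, and all four motors are upright. Handing in.

```bash
python3 -c "
from bench import *
print(hand_in(), get_obs()['time_s'])"
```

```text
the job is handed in; nothing more can be done
the job is handed in; nothing more can be done
```

All four motors are standing on the pads in size order: 28, 36, 45 and 54 mm on pad_0 to pad_3, with the 28 mm one next to the tall end plate. I handed the job in at about 33 s of the 96 s allowed. Each motor was gripped, lowered until I felt contact at the expected height (5–12 N), released and left standing.

- **Position:** Final images show every motor upright and within about 3 mm of its pad's centre, against the 12 mm limit.
- **Size check:** The gripper openings read 26, 34, 43 and 52 mm for the four motors. That is a steady 2 mm low and confirms the sizes were identified correctly.
- **Drone and arm:** The arm ended clear of everything. The quadcopter looked unmoved in the before and after pictures, but I did not measure its position.
- **Failed check:** In the last automatic position check, some bright discs merged with the rail, giving false offsets of about 7–13 mm. I re-measured motor_28 by hand in the side view, about 1 mm off its pad centre. In the scene view I compared all four with their predicted positions, and they agreed.

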